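Glass cutter back in its snap case

TASK

Put the glass cutter away: lay it lengthwise in the bed of the open case, swing the lid over gently, then press the lid down at its front edge, firmly but without leaning on it, until the spring catch clicks and holds it shut. Leave the pencil where it lies.

Things in the scene. Friction and masses are not known exactly. Their poses are not given: they have to be found in the camera images.
- cutter: Oil-fed glass cutter lying on the bench, 118 mm long: a straight barrel 90 mm long, 14 mm thick, with a thinner cutting head (10 mm) at one end. Origin under the middle of its length, about at bench level; z is up, x roughly towards the head. The centre of the barrel is at x = -14, z = +10 mm; the barrel is turned +0.12 rad (yaw) from the x axis. About 0.04 kg. Grip it across near the origin.
- pencil: Bystander: glass pencil of the same length but slimmer (117 mm long, 8 mm thick), lying within 30 cm of the cutter. Origin underneath its middle, x along it. Not to be moved.
- case_mat: Fixed dark sponge pad 120x200x36; the cutter's black case sits in it, same centre and axes. Origin: centre of its underside; x from the case's front (catch) to its back (hinge), y along its length. Open box 100 (x) x 170 (y) x 36 high, walls 3. It has settled: rim 45 to 69 mm above the bench. Sponge gives 1 mm per 5 N, at most 6. Over 20 N, a hard knock too, cracks case or lid.
- case_bed (a point): Centre of the floor of the bed, height nominal (true height up to 12 mm more or less: the case's settling is unmeasured). Pocket 33 mm wide along y between grey rails 14 mm high, which stand 23 to 65 mm either side of this point in y; no rails between, so fingers fit on both sides of the cutter (case inner walls 47 mm away in x, 31 mm up). The cutter may point either way.
- case_hinge (a point): Middle of the hinge line (along y), at rim height; height nominal, true one up to 12 mm more or less. The lid: flat grey plate, 101 mm from hinge to front edge, 170 mm wide, 6 mm thick, its underside on the rim when shut; at the middle of its front edge a tongue 41 mm wide reaches 107 mm from the hinge.
- case_press (a point): Where to press: on top of the shut lid near its front edge, amid black thumb ribs, 85 mm from the hinge. Height nominal, true one up to 12 mm more or less, and the sponge sinks 2 to 3 mm before the catch gives. The unlatched lid stands about 6 mm higher here. It takes 9 to 14 N here, then resistance drops suddenly; nearer the hinge it takes more.
- case_catch_nose (a point): Rounded nose (radius 4 mm) of the catch, a steel spring tab 38 mm wide at the middle of the case's front. Height nominal, true one up to 12 mm more or less. The tongue of the lid rests on it, 8 mm short of shut, until pressed past; the nose springs outward 1 mm, then back over the tongue. Do not press on the tab itself; its inner side is 20 mm in front of the pressing point.
- case_lid (a joint): Angle of the case's lid about its hinge line, rad: 0 shut and latched, about 0.08 resting unlatched on the catch, 1.57 upright, 2.85 fully folded back. The lid turns stiffly and stays where it is left (about 1 N at its front edge moves it).
Things that resemble listed ones, but are neither listed nor needed, are in the scene too. There is more than one size of the case_mat; the one meant has the size given above.

How it is judged:
On the way, in this order (a step that is already met when the one before it is completed fails the run):
1. the cutter lies in the bed of the case, let go, with the lid still open (x of cutter in the frame of case_mat between -0.015 and 0.015 m and y of cutter in the frame of case_mat between -0.028 and 0.028 m and height (world z) of cutter below 0.042 m and angle between the x axis of cutter and the y axis of case_mat, either way round below 0.4 rad and linear speed of cutter below 0.03 m/s and contact force between the fingers and cutter below 0.05 N and value of joint case_lid above 1 rad), for 0.2 s.
2. the lid is pressed shut past its catch over the cutter (x of cutter in the frame of case_mat between -0.015 and 0.015 m and y of cutter in the frame of case_mat between -0.028 and 0.028 m and height (world z) of cutter below 0.042 m and angle between the x axis of cutter and the y axis of case_mat, either way round below 0.4 rad and value of joint case_lid below 0.02 rad), for 0.2 s.
At the end, for the whole second after the job is handed in: The cutter lies at rest in the bed (origin within 15 mm of the case's centre line and within 28 mm of its centre lengthwise, along the case within 0.4 rad, lower than 42 mm over the bench) and the lid stays latched over it (lid angle under 0.02 rad) (all of step 2 and linear speed of cutter below 0.03 m/s); the robot touches nothing.
It fails at once if the robot bears on the case or its lid with more than 20 N (contact force between any of the fingers, the arm and case_mat above 20 N).
It fails at once if the pencil is moved by more than 20 mm (distance of pencil from where it was at the start of the episode above 0.02 m).
It also fails if it takes over 64 s, if anything falls off the work surface, if the arm or the gripper's body presses on something with over 40 N, if the wrist force passes 120 N, or if a joint passes its speed limit or range.

ROBOT

A 7-joint arm with a two-finger parallel gripper is mounted at the origin on a cart in front of the work surface, level with it; the furniture and walls round the work are solid. World frame = base frame: x ahead of the robot, y to its left, z up, the work surface at z = 0. Lengths are in m, angles in rad, forces in N, time in s.
With the tool pointing down it reaches from about 0.4 to 0.875 m from the base axis. Payload 4.4 kg.
Tool frame: the origin (TCP) lies at the very end of the fingers, on their centre line; the grasp point (between the pads) lies ctrl.hold_point_z behind it (ctrl.hold_point_z is the distance from the TCP to the grasp point, in m); z points along the fingers, y is the line along which they close (so a half turn about z gives the same grasp; the last joint's range is limited). The gripper opens to 85 mm and grips with 20 to 120 N. Pads are 22 mm wide; open, the fingers measure 114 mm over their backs; the gripper's body (76 mm by 85 mm) begins 54 mm behind the grasp point. The pads swing forward as they close: fully open they stand 13 mm farther back than shut.
Start: joints at [1.211, 0.628, 0.038, 1.517, -0.027, 0.996, -0.02], TCP at [0.188, -0.622, 0.231] pointing down, gripper open.
Joint ranges: [-3.06, 3.06], [-0.37, 2.12], [-1.25, 1.32], [0.18, 2.47], [-1.1, 4.24], [0.23, 1.98], [-2.94, 2.94]. Speed limits (rad/s): [2.57, 2.57, 3.14, 3.14, 3.14, 3.14, 3.14].

INTERFACE

Orientations are given as a unit quaternion [w, x, y, z].
In Python, from plant import ctrl, vision gives the robot as it stands.
- The arm moves only by the shell command python3 -m creep 'ROWS' [FORCE]. ROWS is JSON, a list of rows, each a list of 7 numbers: the shift along the tool's x, y, z in m, then the turn, a rotation vector about the tool's x, y, z in rad, then the finger opening in m, from 0 to 0.0854. In form: [[x, y, z, ax, ay, az, jaw], ...]. A call has 1 to 5 rows; each row shifts and turns the commanded pose from where the row before left it, along the tool's axes as they then stand; what a row does not reach is not made up. A row lasts 1/10 s, in which the tool goes at most 50 mm and 8.59 degrees, less where a joint would pass 70% of its speed; a pose out of reach is approached as far as the arm can. A call with a gripper value outside its range is refused whole. The fingers move at their own pace and stop on an object; FORCE is the grip in N (left out, the last holds). Time passes only in rows, so rows that do not move let the fingers close. It gives the time, the measured TCP pose, the force, the opening and the grip force at its end, in the units of the state.
- ctrl.get_state(): the state, without advancing time (a new reading comes with each control period).
- vision.grab_frame(name): name is "side" or "top"; returns a dict with "image" (400x640x3 uint8, blue, green, red), "camera_matrix" (3x3 intrinsics, pixels), "k1" (the pictures are not rectified: a ray, as slopes to the right and down, at radius r is drawn at 1 + k1 r^2 times it, then the intrinsics apply), "eye" and "attitude" of the camera in the world. Camera axes: x right, y up, looking along -z (the intrinsics and any distortion apply to the point x, -y, -z); pixel columns grow to the right and rows downward; lengths in m; the calibration is good to about 2 mm. A picture is of the moment at which its call begins. There is no depth.
- ctrl.sign_off(): hands the job in; it is judged then, once.
The state is a dict: "time": time; "joints": joint angles; "joint_velocities": joint speeds; "joint_torque": joint torques, N m; "eef_pos": TCP position; "orientation": TCP orientation; "wrist_force": force on the tool from outside, world axes, zero at the start; "moment": the same for the moment, N m; "grip_width": finger opening in m; "finger_force": force on a finger pad.
Only numpy, scipy, OpenCV 4.12 (cv2) and the standard library are available. Lean on these libraries where they do the work, as an engineer would, in place of code of your own. Each camera call takes 0.05 s, during which the arm holds its last target. There are 200 camera calls.

## Working session

There is one attempt and no reset: what is moved stays moved. The work goes in short steps, Python scripts to look and compute and a shell command to move; the robot and the scene stay as the last step left them, time stands still between calls to the robot, and variables do not carry over. Pictures are saved under pics/ and viewed, at most 13 in all, crops included, and the job is handed in when it is done.

```bash
ls; mkdir -p pics; python3 - <<'E'
from plant import ctrl, vision
import cv2
s=ctrl.get_state(); print(s, ctrl.hold_point_z)
for n in("side","top"):
    f=vision.grab_frame(n); cv2.imwrite(f"pics/{n}0.png",f["image"]); print(n,f["camera_matrix"],f["k1"],f["eye"],f["attitude"])
E
```

```text
pics
{'time': 0.0, 'joints': array([ 1.21117328,  0.6293372 ,  0.03839498,  1.51834536, -0.02698865,
        0.9962859 , -0.02001754]), 'joint_velocities': array([-0.00184781,  0.0006466 , -0.0002449 , -0.00141842, -0.00086042,
        0.00058631,  0.00107147]), 'joint_torque': array([ 1.05117961e-04, -5.63420606e+01,  1.22598242e+00, -1.93452018e+01,
        1.09585072e-02,  1.03900780e-02,  5.76386981e-06]), 'eef_pos': array([ 0.18812428, -0.62154581,  0.23040125]), 'orientation': array([-9.19233865e-04,  9.89225483e-01,  1.46396991e-01, -1.38812777e-04]), 'wrist_force': array([-0.17875623, -0.6322932 , -0.58397291]), 'moment': array([-8.14518120e-03, -8.85300860e-05, -2.14382664e-02]), 'finger_force': 0.0, 'grip_width': 0.08553446466915719} 0.0187
side [[376.57520021   0.         314.54693311]
 [  0.         376.57520021 202.87315677]
 [  0.           0.           1.        ]] -0.0721726741474656 [0.32382039 0.55850033 0.70881472] [-0.14244263 -0.05918059  0.34543144  0.92568076]
top [[494.72445985   0.         321.30238873]
 [  0.         494.72445985 196.44937404]
 [  0.           0.           1.        ]] -0.12979928041552963 [0.34347669 0.00802281 0.95107074] [ 0.77248198  0.07881217 -0.06362991 -0.62690626]
```

View pics/top0.png

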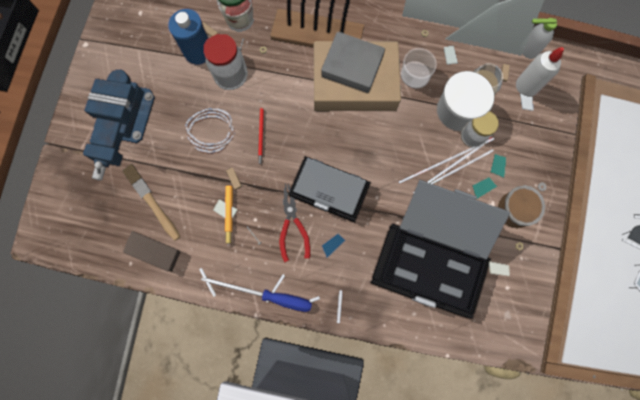

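View pics/side0.png

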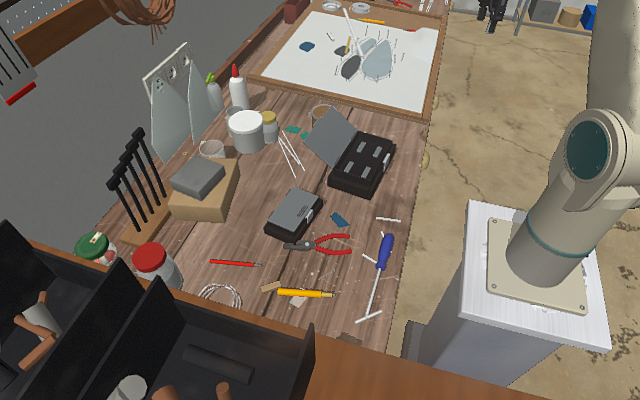

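```bash
cat > h.py <<'E'
import numpy as np, cv2
from plant import ctrl, vision
from scipy.spatial.transform import Rotation as R
from scipy.optimize import brentq
def rot(q): return R.from_quat(np.r_[q[1:],q[0]])
def ray(f,u,v):
    K=f["camera_matrix"]; d=np.array([(u-K[0,2])/K[0,0],(v-K[1,2])/K[1,1]])
    rd=np.hypot(*d); r=brentq(lambda r:r*(1+f["k1"]*r*r)-rd,0,1.2) if rd>1e-9 else 0
    s=d*(r/rd if rd>1e-9 else 1)
    return rot(f["attitude"]).apply([s[0],-s[1],-1])
def onz(f,u,v,z):
    d=ray(f,u,v); e=np.array(f["eye"]); return e+d*(z-e[2])/d[2]
def proj(f,p):
    c=rot(f["attitude"]).inv().apply(np.array(p)-f["eye"]); s=np.array([c[0],-c[1]])/-c[2]
    s=s*(1+f["k1"]*(s@s)); K=f["camera_matrix"]; return s*K[0,0]+K[:2,2]
def crop(f,u0,v0,u1,v1,k,name): cv2.imwrite(f"pics/{name}.png",cv2.resize(f["image"][v0:v1,u0:u1],None,fx=k,fy=k,interpolation=cv2.INTER_CUBIC))
E
python3 - <<'E'
from h import *
f=vision.grab_frame("top")
a=cv2.resize(f["image"][95:255,190:290],None,fx=3.6,fy=3.6,interpolation=cv2.INTER_CUBIC)
b=cv2.resize(f["image"][180:320,365:515],None,fx=2.9,fy=2.9,interpolation=cv2.INTER_CUBIC)
h=max(len(a),len(b)); P=lambda i:cv2.copyMakeBorder(i,0,h-len(i),0,0,cv2.BORDER_CONSTANT)
o=np.hstack([P(a),P(b)]); print(o.shape); cv2.imwrite("pics/c1.png",o)
for n,p,z in [("yel",(229,185),.01),("yel2",(228,243),.01),("red",(262,108),.004),("red2",(260,164),.004)]: print(n,onz(f,*p,z))
for p in [(389,227),(490,264),(476,315),(374,282)]: print(onz(f,*p,.057))
for p in [(313,157),(369,184),(356,219),(291,190)]: print(onz(f,*p,.05))
E
```

```text
(576, 795, 3)
yel [0.5180558  0.23017849 0.01      ]
yel2 [0.40695181 0.2045796  0.01      ]
red [0.68961438 0.20509327 0.004     ]
red2 [0.57341784 0.18133445 0.004     ]
[ 0.49309459 -0.08643203  0.057     ]
[ 0.46354373 -0.28114159  0.057     ]
[ 0.36803199 -0.26995305  0.057     ]
[ 0.38975562 -0.07821934  0.057     ]
[0.59616349 0.07770794 0.05      ]
[ 0.5664655  -0.03581573  0.05      ]
[ 0.496442  -0.0247031  0.05     ]
[0.52520621 0.10449324 0.05      ]
```

View pics/c1.png

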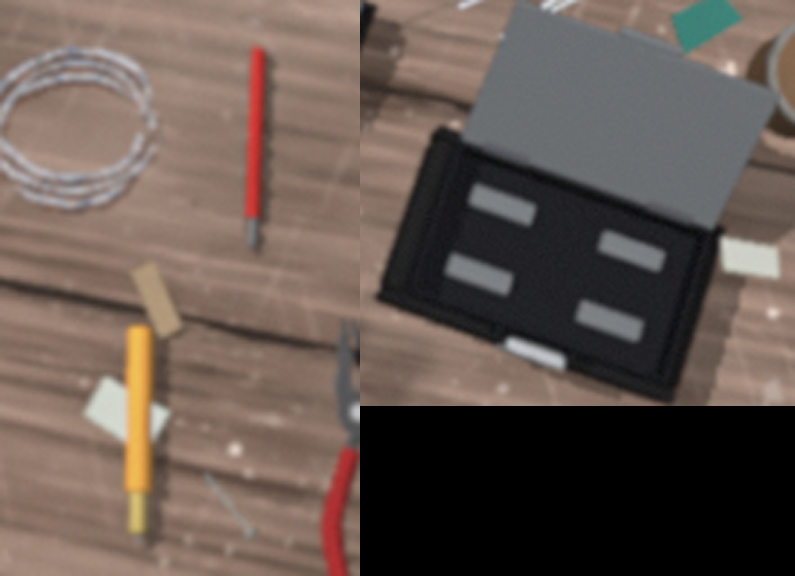

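The top view shows two candidates for the cutter. The yellow tool at (229,212) is about 7 px (14 mm) thick with a thinner head at its lower end, so it is the cutter. The red one at (261,136) is slim, so it is the pencil. There are also two cases. The open one at (432,270) measures about 200x105 and has rails and a catch at (425,302), so it fits. The one at (330,187) is too small. Next I'll measure these precisely.

```bash
cat > m.py <<'E'
from h import *
T=vision.grab_frame("top"); S=vision.grab_frame("side")
def tri(a,b):
    A=[];B=[]
    for f,p in((T,a),(S,b)):
        d=ray(f,*p); d/=np.linalg.norm(d); M=np.eye(3)-np.outer(d,d); A.append(M);B.append(M@f["eye"])
    x=np.linalg.lstsq(np.vstack(A),np.hstack(B),rcond=None)[0]
    return x.round(4), (proj(T,x)-a).round(1),(proj(S,x)-b).round(1)
E
python3 - <<'E'
from m import *
h=cv2.cvtColor(T["image"],cv2.COLOR_BGR2HSV)
m=cv2.inRange(h,(12,140,120),(32,255,255)); m[:170]=0;m[260:]=0;m[:,:205]=0;m[:,250:]=0
pts=np.argwhere(m)[:,::-1]; w=np.array([onz(T,*p,.012)[:2] for p in pts]); c,(d),_=cv2.PCACompute2(w.astype(np.float32),None) if 0 else (w.mean(0),np.linalg.svd(w-w.mean(0))[2],0)
t=(w-c)@d[0]; s=(w-c)@d[1]; print("barrel",c,d[0],t.min(),t.max(),s.min(),s.max(),len(pts))
for f,box,n in((T,(375,225,485,310),"T"),(S,(335,130,400,190),"S")):
    g=f["image"].astype(int); u0,v0,u1,v1=box
    gr=((g.mean(2)>75)&(g.mean(2)<200)&(g.max(2)-g.min(2)<25)).astype(np.uint8); M=np.zeros_like(gr);M[v0:v1,u0:u1]=gr[v0:v1,u0:u1]
    k,_,st,ce=cv2.connectedComponentsWithStats(M)
    for i in range(1,k):
        if st[i,4]>12: print(n,st[i],ce[i].round(1))
crop(S,270,95,410,205,5.7,"c2")
E
```

```text
barrel [0.47376178 0.22011613] [-0.97444081 -0.22464439] -0.04503578460330884 0.04576953334011347 -0.007127554965372372 0.0071047042817858974 308
T [ 399  225   86   34 1576] [453.6 235.9]
T [403 244  23  14 181] [413.8 250.1]
T [447 260  23  14 178] [458.3 266.2]
T [395 267  23  15 186] [405.7 274.1]
T [439 284  24  14 185] [450.7 290.3]
T [411 296  27  14 165] [424.8 301.9]
T [477 299   8   9  45] [481. 303.]
S [335 130  23  34 410] [342.3 141.3]
S [357 141   9  12  55] [360.7 146.4]
S [373 146   9  12  58] [377.  151.4]
S [383 153   7  19  66] [385.7 160.6]
S [344 161  10  12  62] [348.4 166.4]
S [361 166  10  12  66] [365.4 171.8]
```

View pics/c2.png

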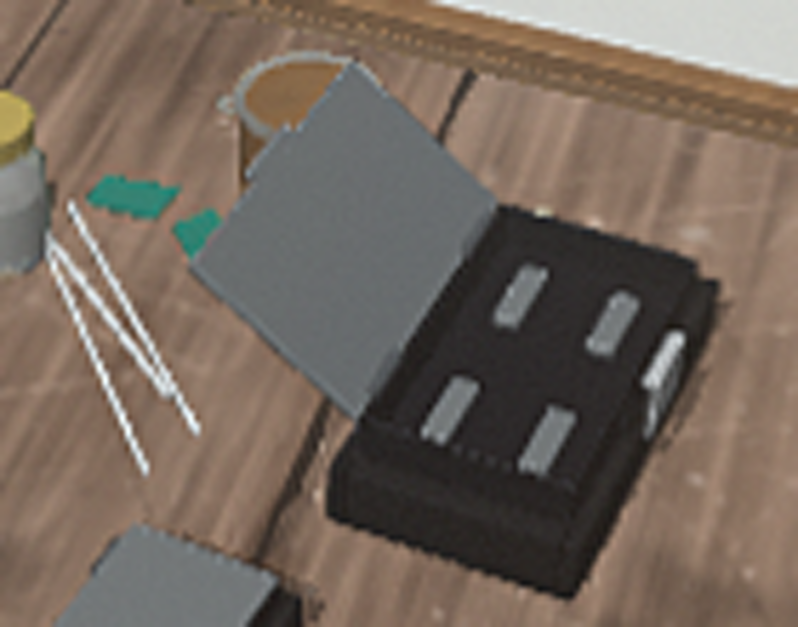

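```bash
python3 - <<'E'
from m import *
P=[tri(a,b) for a,b in [((413.8,250.1),(348.4,166.4)),((458.3,266.2),(360.7,146.4)),((405.7,274.1),(365.4,171.8)),((450.7,290.3),(377,151.4))]]
for p in P: print(p)
A=[p[0] for p in P]; c=np.mean(A,0); yx=(A[0]-A[1]+A[2]-A[3])/2; xx=(A[0]+A[1]-A[2]-A[3])/2
print("centre",c,"y",yx,np.linalg.norm(yx),"x",xx,np.linalg.norm(xx), "yaw y",np.arctan2(yx[1],yx[0]),"yaw x",np.arctan2(xx[1],xx[0]))
print("lid +y",tri((420,181),(303.3,141)));print("lid -y",tri((509,213),(332.3,105.9)))
print("hinge+y",tri((400,229),(333.2,167.8)),"hinge-y",tri((488,258),(357.2,131.3)))
print("catch",tri((424.8,300.5),(385.7,158)))
E
```

```text
(array([ 0.4636, -0.1419,  0.0359]), array([ 0. , -0.1]), array([0.1, 0. ]))
(array([ 0.451 , -0.2293,  0.0353]), array([ 0. , -0.2]), array([0.1, 0. ]))
(array([ 0.417 , -0.1349,  0.0364]), array([ 0. , -0.2]), array([0.1, 0. ]))
(array([ 0.4044, -0.2226,  0.035 ]), array([ 0. , -0.2]), array([0.1, 0. ]))
centre [ 0.434    -0.182175  0.03565 ] y [0.0126  0.08755 0.001  ] 0.08845768762521436 x [ 0.0466  -0.00685 -0.0001 ] 0.0471008757880361 yaw y 1.4278600208261303 yaw x -0.1459504778330601
lid +y (array([ 0.5761, -0.1197,  0.1104]), array([ 0. , -0.4]), array([0.3, 0.1]))
lid -y (array([ 0.5506, -0.285 ,  0.1098]), array([-0. ,  0.5]), array([-0.3, -0.1]))
hinge+y (array([ 0.4947, -0.1073,  0.0536]), array([ 0. , -0.3]), array([0.2, 0.1])) hinge-y (array([ 0.4747, -0.2801,  0.0437]), array([-0. ,  0.5]), array([-0.3, -0.1]))
catch (array([ 0.3754, -0.1729,  0.062 ]), array([-0.,  0.]), array([-0., -0.]))
```

```bash
cat > g.py <<'E'
import sys
from h import *
# usage: g.py x y z yaw -> tool-frame shift/turn needed from the present pose (tool down, yaw of tool x)
s=ctrl.get_state(); q=rot(s["orientation"])
yaw=lambda r: np.arctan2(*r.apply([1,0,0])[1::-1])
print("t",round(s["time"],2),"pos",s["eef_pos"].round(4),"yaw",round(yaw(q),3),"zax",q.apply([0,0,1]).round(3),"F",s["wrist_force"].round(2),"w",round(s["grip_width"],4),"ff",round(s["finger_force"],2),"j7",s["joints"][[0,6]].round(2))
if len(sys.argv)>4:
    x,y,z,w=map(float,sys.argv[1:5]); g=R.from_euler("z",w)*R.from_euler("x",np.pi)
    print("shift now-axes",q.inv().apply(np.array([x,y,z])-s["eef_pos"]).round(4),"shift goal-axes",g.inv().apply(np.array([x,y,z])-s["eef_pos"]).round(4),"turn",(q.inv()*g).as_rotvec().round(3))
E
r='[0.034,-0.022,-0.002,0,0,0,0.06]'
python3 -m creep '[[0.034,-0.022,-0.002,0,0,0,0.06],[0.034,-0.022,-0.002,0,0,0,0.06],[0.034,-0.022,-0.002,0,0,0,0.06],[0.034,-0.022,-0.002,0,0,0,0.06],[0.034,-0.022,-0.002,0,0,0,0.06]]' 
python3 -m creep '[[0.034,-0.022,-0.002,0,0,0,0.06],[0.034,-0.022,-0.002,0,0,0,0.06],[0.034,-0.022,-0.002,0,0,0,0.06],[0.034,-0.022,-0.002,0,0,0,0.06],[0.034,-0.022,-0.002,0,0,0,0.06]]' 
python3 g.py 0.46 0.217 0.12 0.2266
```

```text
time: 0.85
eef_pos: [0.32, -0.4664, 0.2415]
orientation: [0.0, 0.989, 0.146, 0.0]
wrist_force: [0.4, -0.4, -0.3]
grip_width: 0.0602
finger_force: 0.0
time: 1.35
eef_pos: [0.4509, -0.3118, 0.2516]
orientation: [0.0, 0.989, 0.146, 0.0]
wrist_force: [-0.2, -1.0, 0.7]
grip_width: 0.0599
finger_force: 0.0
t 1.35 pos [ 0.4509 -0.3118  0.2516] yaw 0.294 zax [ 0. -0. -1.] F [-0.24 -1.    0.72] w 0.0599 ff 0.0 j7 [ 0.54 -0.71]
shift now-axes [ 0.1617 -0.5036  0.1315] shift goal-axes [ 0.1276 -0.5133  0.1316] turn [ 0.    -0.     0.067]
```

```bash

python3 -m creep '[[0.012,-0.042,0.009,0,0,0.0056,0.06],[0.012,-0.042,0.009,0,0,0.0056,0.06],[0.012,-0.042,0.009,0,0,0.0056,0.06],[0.012,-0.042,0.009,0,0,0.0056,0.06],[0.012,-0.042,0.009,0,0,0.0056,0.06]]' >/dev/null
python3 -m creep '[[0.012,-0.042,0.009,0,0,0.0056,0.06],[0.012,-0.042,0.009,0,0,0.0056,0.06],[0.012,-0.042,0.009,0,0,0.0056,0.06],[0.012,-0.042,0.009,0,0,0.0056,0.06],[0.012,-0.042,0.009,0,0,0.0056,0.06]]' >/dev/null
python3 g.py 0.46 0.217 0.12 0.2266
```

```text
t 2.35 pos [0.4543 0.1254 0.1612] yaw 0.237 zax [ 0.001  0.    -1.   ] F [ 0.63  0.41 -0.28] w 0.06 ff 0.0 j7 [-0.33 -1.66]
shift now-axes [ 0.027  -0.0877  0.0412] shift goal-axes [ 0.0261 -0.088   0.0412] turn [ 0.    -0.001  0.011]
```

```bash

python3 -m creep '[[0.009,-0.03,0.02,0,0,0.011,0.06],[0.009,-0.03,0.021,0,0,0,0.06],[0.0085,-0.028,0.02,0,0,0,0.06],[0,0,0.02,0,0,0,0.06],[0,0,0,0,0,0,0.06]]' >/dev/null
python3 g.py 0.46 0.217 0.003 0.2266
python3 - <<'E'
from m import *
a=cv2.resize(T["image"][150:290,170:310],None,fx=2.8,fy=2.8,interpolation=cv2.INTER_CUBIC)
b=cv2.resize(S["image"][230:370,230:370],None,fx=2.8,fy=2.8,interpolation=cv2.INTER_CUBIC)
cv2.imwrite("pics/c3.png",np.hstack([a,b]))
E
```

```text
t 2.85 pos [0.4582 0.2156 0.0783] yaw 0.229 zax [-0.004 -0.002 -1.   ] F [-0.08 -0.85 -0.05] w 0.0599 ff 0.0 j7 [-0.51 -1.81]
shift now-axes [ 0.0024 -0.001   0.0753] shift goal-axes [ 0.0021 -0.0009  0.0753] turn [0.001 0.004 0.002]
```

View pics/c3.png

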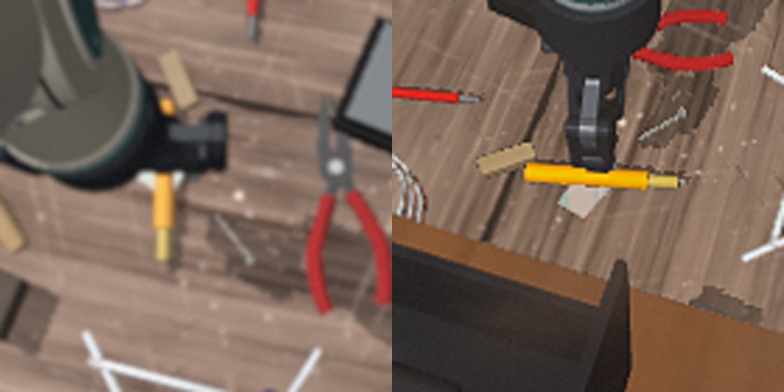

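The fingers straddle the yellow barrel in both views: about (165,150) in the left half and (595,165) in the right. The pliers are clear.

```bash

python3 -m creep '[[0.002,-0.001,0.025,0,0,0,0.06],[0,0,0.025,0,0,0,0.06],[0,0,0.015,0,0,0,0.06],[0,0,0.006,0,0,0,0.06],[0,0,0.003,0,0,0,0.06]]' >/dev/null
python3 g.py 0.46 0.217 0.003 0.2266
python3 -m creep '[[0,0,0,0,0,0,0.01],[0,0,0,0,0,0,0.008],[0,0,0,0,0,0,0.008],[0,0,0,0,0,0,0.008],[0,0,0,0,0,0,0.008]]' 30 >/dev/null
python3 g.py 0.46 0.217 0.003 0.2266
```

```text
t 3.45 pos [0.4624 0.2162 0.0069] yaw 0.225 zax [ 0.001  0.    -1.   ] F [-0.66  0.27  0.29] w 0.0598 ff 0.0 j7 [-0.5  -1.81]
shift now-axes [-0.0022 -0.0013  0.0039] shift goal-axes [-0.0022 -0.0013  0.0039] turn [ 0.    -0.001 -0.001]
t 3.95 pos [0.4622 0.217  0.0072] yaw 0.227 zax [ 0.001  0.001 -1.   ] F [ 0.16 -0.06  5.95] w 0.0135 ff 30.18 j7 [-0.5  -1.81]
shift now-axes [-0.0021 -0.0005  0.0042] shift goal-axes [-0.0021 -0.0005  0.0042] turn [-0.    -0.001  0.   ]
```

```bash

python3 -m creep '[[0,0,-0.005,0,0,0,0.008],[0,0,-0.015,0,0,0,0.008],[0,0,-0.03,0,0,0,0.008],[0,0,-0.03,0,0,0,0.008],[0,0,0,0,0,0,0.008]]' 40 >/dev/null
python3 g.py 0.434 -0.182 0.15 1.427
python3 - <<'E'
from m import *
crop(S,215,190,375,310,4,"c4")
E
```

```text
t 4.45 pos [0.4639 0.2178 0.0898] yaw 0.227 zax [ 0.006  0.003 -1.   ] F [ 0.83  0.69 -0.28] w 0.0125 ff 40.61 j7 [-0.51 -1.81]
shift now-axes [-0.1186  0.3828 -0.0616] shift goal-axes [-0.4     0.0278 -0.0602] turn [ 0.002 -0.007 -1.2  ]
```

View pics/c4.png

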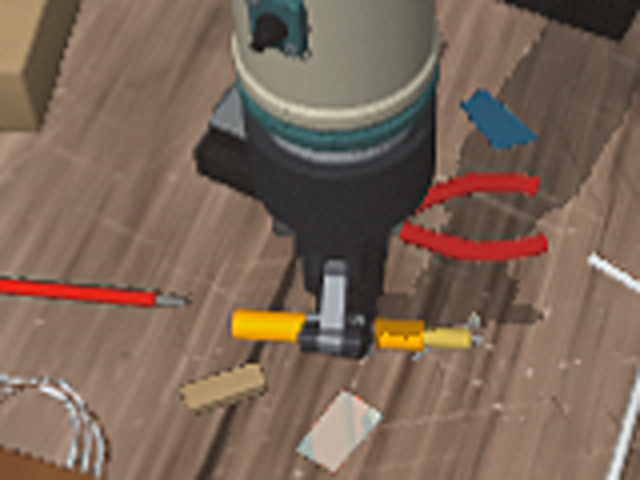

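The cutter is held: the barrel runs from (232,325), the head is at (475,340), and it sits level between the pads at (335,330). Next I carry it over the case and then turn it.

```bash

python3 -m creep '[[-0.012,0.035,-0.015,0,0,0,0.008],[-0.012,0.038,-0.015,0,0,0,0.008],[-0.012,0.038,-0.015,0,0,0,0.008],[-0.012,0.038,-0.015,0,0,0,0.008],[-0.012,0.038,0,0,0,0,0.008]]' >/dev/null
python3 -m creep '[[-0.012,0.038,0,0,0,0,0.008],[-0.012,0.038,0,0,0,0,0.008],[-0.012,0.038,0,0,0,0,0.008],[-0.012,0.038,0,0,0,0,0.008],[-0.012,0.038,0,0,0,0,0.008]]' >/dev/null
python3 -m creep '[[0,0,0,0,0,-0.13,0.008],[0,0,0,0,0,-0.13,0.008],[0,0,0,0,0,-0.13,0.008],[0,0,0,0,0,-0.13,0.008],[0,0,0,0,0,-0.13,0.008]]' >/dev/null
python3 -m creep '[[0,0,0,0,0,-0.13,0.008],[0,0,0,0,0,-0.13,0.008],[0,0,0,0,0,-0.13,0.008],[0,0,0,0,0,-0.13,0.008],[0,0,0,0,0,0,0.008]]' >/dev/null
python3 g.py 0.434 -0.182 0.15 1.427
```

```text
t 6.55 pos [ 0.4287 -0.1772  0.1452] yaw 1.397 zax [-0.002  0.002 -1.   ] F [ 0.48  0.07 -1.32] w 0.0123 ff 40.62 j7 [ 0.62 -0.22]
shift now-axes [-0.0038  0.0061 -0.0048] shift goal-axes [-0.0039  0.006  -0.0048] turn [-0.002 -0.001 -0.03 ]
```

```bash

python3 -m creep '[[-0.004,0.006,0.01,0,0,-0.03,0.008],[0,0,0.025,0,0,0,0.008],[0,0,0.025,0,0,0,0.008],[0,0,0.018,0,0,0,0.008],[0,0,0,0,0,0,0.008]]' >/dev/null
python3 g.py 0.434 -0.182 0.0285 1.427
python3 - <<'E'
from m import *
a=cv2.resize(T["image"][180:320,360:520],None,fx=2.4,fy=2.4,interpolation=cv2.INTER_CUBIC)
b=cv2.resize(S["image"][90:230,280:440],None,fx=2.4,fy=2.4,interpolation=cv2.INTER_CUBIC)
cv2.imwrite("pics/c5.png",np.hstack([a,b]))
E
```

```text
t 7.05 pos [ 0.4331 -0.1821  0.0656] yaw 1.426 zax [-0.005  0.001 -1.   ] F [-0.03  0.62 -0.29] w 0.0129 ff 40.62 j7 [ 0.54 -0.29]
shift now-axes [0.0002 0.0011 0.0371] shift goal-axes [0.0002 0.0009 0.0371] turn [-0.005 -0.001 -0.001]
```

View pics/c5.png

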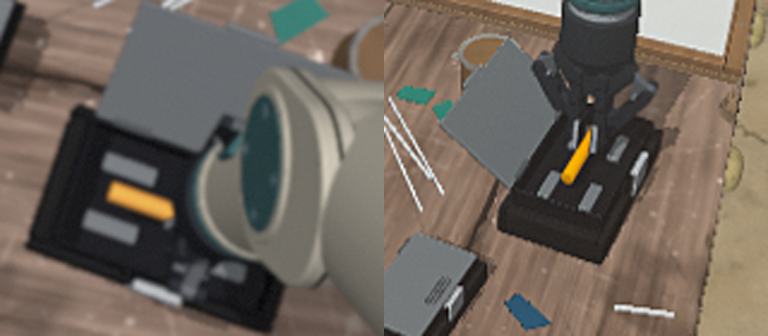

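The cutter is centred between the rails in both views: (140,200) in the left half and (575,165) in the right. Now I lower it and feel for the floor.

```bash

python3 -m creep '[[0,0.001,0.012,0,0,0,0.008],[0,0,0.01,0,0,0,0.008],[0,0,0.005,0,0,0,0.008],[0,0,0,0,0,0,0.008]]' >/dev/null
python3 g.py 0.434 -0.182 0.0285 1.427
python3 -m creep '[[0,0,0.003,0,0,0,0.008],[0,0,0.001,0,0,0,0.008],[0,0,0,0,0,0,0.008]]' >/dev/null
python3 g.py 0.434 -0.182 0.0285 1.427
```

```text
t 7.55 pos [ 0.4352 -0.1825  0.0406] yaw 1.427 zax [-0.001  0.    -1.   ] F [-0.11  0.39 -0.15] w 0.0124 ff 40.62 j7 [ 0.5  -0.32]
shift now-axes [ 0.0004 -0.0012  0.0121] shift goal-axes [ 0.0004 -0.0013  0.0121] turn [-0.001 -0.    -0.   ]
t 7.85 pos [ 0.4358 -0.1827  0.0374] yaw 1.427 zax [ 0. -0. -1.] F [ 0.02 -0.53  0.21] w 0.0126 ff 40.62 j7 [ 0.5  -0.33]
shift now-axes [ 0.0005 -0.0018  0.0089] shift goal-axes [ 0.0005 -0.0018  0.0089] turn [ 0.  0. -0.]
```

```bash

for i in 1; do
python3 -m creep '[[0,-0.001,0.003,0,0,0,0.008],[0,0,0.001,0,0,0,0.008],[0,0,0,0,0,0,0.008]]' >/dev/null; python3 g.py
python3 -m creep '[[0,0,0.002,0,0,0,0.008],[0,0,0,0,0,0,0.008]]' >/dev/null; python3 g.py; done
```

```text
t 8.15 pos [ 0.4346 -0.1826  0.0332] yaw 1.427 zax [-0.  0. -1.] F [ 0.15 -0.67  0.19] w 0.0126 ff 40.62 j7 [ 0.49 -0.33]
t 8.35 pos [ 0.4348 -0.1826  0.0315] yaw 1.427 zax [ 0. -0. -1.] F [-0.28 -0.05  5.98] w 0.0128 ff 41.21 j7 [ 0.49 -0.34]
```

```bash

python3 -m creep '[[0,0,-0.0005,0,0,0,0.02],[0,0,0,0,0,0,0.035],[0,0,0,0,0,0,0.035],[0,0,0,0,0,0,0.035]]' 20 >/dev/null; python3 g.py
python3 -m creep '[[0,0,-0.01,0,0,0,0.035],[0,0,-0.03,0,0,0,0.035],[0,0,-0.045,0,0,0,0.035],[0,0,-0.045,0,0,0,0.035],[0,0,-0.045,0,0,0,0.035]]' >/dev/null; python3 g.py 0.605 -0.207 0.22 1.427
```

```text
t 8.75 pos [ 0.4347 -0.1825  0.0318] yaw 1.427 zax [-0.  0. -1.] F [0.44 0.55 0.4 ] w 0.0348 ff 0.0 j7 [ 0.49 -0.34]
t 9.25 pos [ 0.4341 -0.1822  0.2092] yaw 1.427 zax [-0.  0. -1.] F [ 0.34 -0.07 -0.1 ] w 0.0346 ff 0.0 j7 [ 0.7  -0.13]
shift now-axes [-1.000e-04  1.727e-01 -1.090e-02] shift goal-axes [-0.      0.1727 -0.0108] turn [-0. -0.  0.]
```

```bash

python3 -m creep '[[0,0.04,-0.008,0,0,0,0],[0,0.045,-0.005,0,0,0,0],[0,0.045,0,0,0,0,0],[0,0.042,0,0,0,0,0],[0,0,0,0,0,0,0]]' >/dev/null; python3 g.py 0.605 -0.207 0.085 1.427
python3 - <<'E'
from m import *
a=cv2.resize(T["image"][165:320,360:530],None,fx=2.3,fy=2.3,interpolation=cv2.INTER_CUBIC)
b=cv2.resize(S["image"][65:220,270:440],None,fx=2.3,fy=2.3,interpolation=cv2.INTER_CUBIC)
cv2.imwrite("pics/c6.png",np.hstack([a,b]))
E
```

```text
t 9.75 pos [ 0.6097 -0.2069  0.2201] yaw 1.427 zax [ 0.005  0.001 -1.   ] F [-0.78 -0.17 -0.86] w 0.0001 ff 0.0 j7 [ 0.56 -0.15]
shift now-axes [-0.0011 -0.0053  0.1351] shift goal-axes [-0.0008 -0.0046  0.1351] turn [ 0.005 -0.002  0.   ]
```

View pics/c6.png

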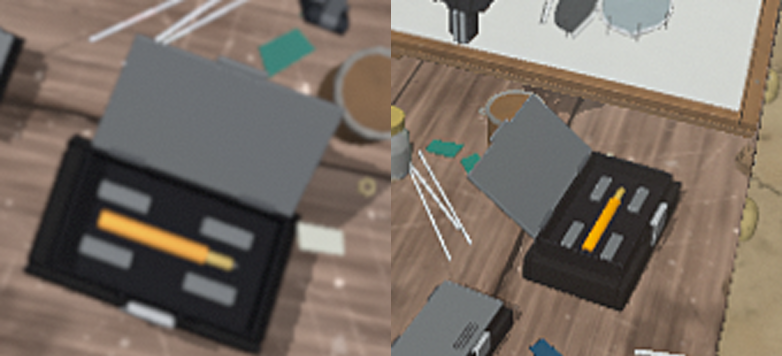

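The cutter lies in the bed between all four rails: (165,240) in the left half, (603,220) in the right. The lid is still open. Before going down behind the lid I check that the visible gripper matches the calibration.

```bash
python3 - <<'E'
from m import *
p=ctrl.get_state()["eef_pos"]; print(p,proj(T,p),proj(S,p))
o=np.zeros((400,640*2,3),np.uint8); o[:,:640]=T["image"];o[:,640:]=S["image"]
cv2.imwrite("pics/c7.png",cv2.resize(o,(800,250),interpolation=cv2.INTER_AREA))
E
```

```text
[ 0.60332863 -0.20709815  0.21992517] [490.92805153 159.00767752] [303.15236949  81.61898855]
```

View pics/c7.png

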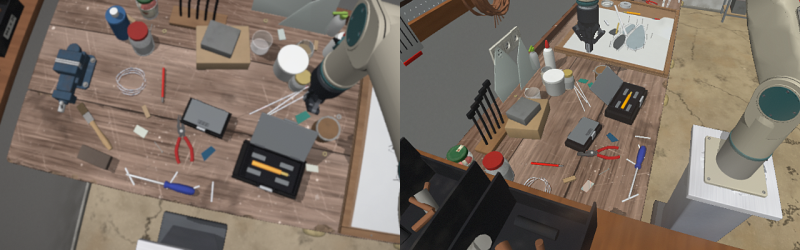

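```bash
python3 - <<'E'
from m import *
print(tri((485,122),(269,117)),tri((469,95),(246,122)),tri((524,203),(321,112)))
E
```

```text
(array([ 0.7202, -0.2286,  0.0778]), array([-0.1,  1.8]), array([-1.2, -0.4])) (array([ 0.7716, -0.1913,  0.0755]), array([-0. ,  0.6]), array([-0.4, -0.1])) (array([ 0.5946, -0.3334,  0.0468]), array([ 0.1, -1.1]), array([0.7, 0.2]))
```

```bash
cat >> g.py <<'E'
X=np.array([np.cos(-.144),np.sin(-.144)]); d=s["eef_pos"][:2]-[.434,-.182]; print("caseX %.1f caseY %.1f z %.1f"%(1e3*d@X,1e3*(d@[-X[1],X[0]]),1e3*s["eef_pos"][2]))
E
python3 -m creep '[[0,0,0.04,0,0,0,0],[0,0,0.045,0,0,0,0],[0,0,0.035,0,0,0,0],[0,0,0.015,0,0,0,0],[0,0,0,0,0,0,0]]' >/dev/null; python3 g.py
python3 -m creep '[[0,-0.01,0,0,0,0,0],[0,-0.010,-0.005,0,0,0,0],[0,-0.010,-0.005,0,0,0,0],[0,-0.012,-0.008,0,0,0,0],[0,-0.012,-0.008,0,0,0,0]]' >/dev/null; python3 g.py
```

```text
t 10.55 pos [ 0.6031 -0.2071  0.0833] yaw 1.427 zax [-0.004  0.001 -1.   ] F [-1.03  0.02  0.55] w 0.0 ff 0.0 j7 [ 0.52 -0.23]
caseX 170.9 caseY -0.5 z 83.3
t 11.05 pos [ 0.5509 -0.1995  0.1126] yaw 1.427 zax [ 0.001 -0.001 -1.   ] F [ 1.13 -0.35  0.43] w -0.0001 ff 0.7 j7 [ 0.56 -0.23]
caseX 118.2 caseY -0.6 z 112.6
```

```bash

python3 -m creep '[[0,-0.010,-0.007,0,0,0,0],[0,-0.010,-0.007,0,0,0,0],[0,-0.010,-0.007,0,0,0,0],[0,-0.010,-0.005,0,0,0,0],[0,-0.008,-0.001,0,0,0,0]]' >/dev/null; python3 g.py
python3 -m creep '[[0,-0.008,0,0,0,0,0],[0,-0.008,0,0,0,0,0],[0,-0.008,0.001,0,0,0,0],[0,-0.007,0.003,0,0,0,0],[0,0,0,0,0,0,0]]' >/dev/null; python3 g.py
python3 - <<'E'
from m import *
crop(S,270,50,430,190,4,"c8")
E
```

```text
t 11.55 pos [ 0.5033 -0.1926  0.1384] yaw 1.427 zax [ 0. -0. -1.] F [0.47 0.48 0.51] w -0.0001 ff 0.33 j7 [ 0.6  -0.22]
caseX 70.1 caseY -0.5 z 138.4
t 12.05 pos [ 0.4714 -0.1879  0.1332] yaw 1.427 zax [-0.003  0.    -1.   ] F [ 0.15 -0.49 -0.07] w 0.0 ff 0.0 j7 [ 0.61 -0.23]
caseX 37.9 caseY -0.5 z 133.2
```

View pics/c8.png

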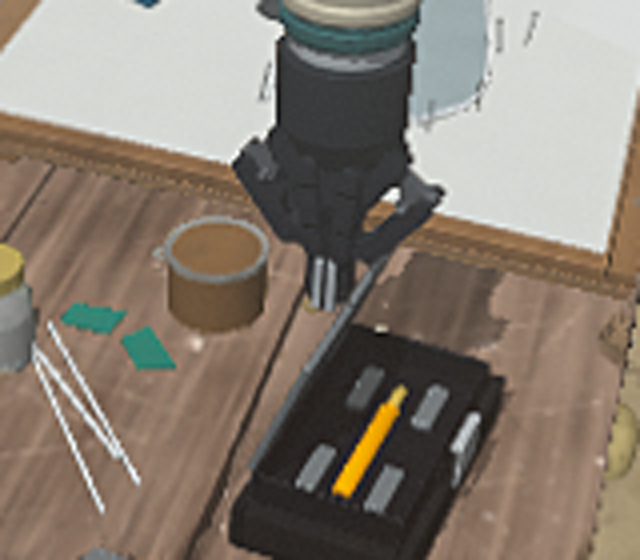

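The lid now stands just past upright, seen edge-on from (255,465) to (380,265), with the finger at (325,290) behind it. The cutter hasn't moved. I keep following the arc.

```bash

python3 -m creep '[[0,-0.008,0.003,0,0,0,0],[0,-0.007,0.003,0,0,0,0],[0,-0.007,0.004,0,0,0,0],[0,-0.006,0.004,0,0,0,0],[0,-0.005,0.005,0,0,0,0]]' >/dev/null; python3 g.py
python3 -m creep '[[0,-0.005,0.006,0,0,0,0],[0,-0.005,0.006,0,0,0,0],[0,-0.004,0.007,0,0,0,0],[0,-0.003,0.006,0,0,0,0],[0,0,0,0,0,0,0]]' >/dev/null; python3 g.py
```

```text
t 12.65 pos [ 0.4399 -0.1834  0.1145] yaw 1.427 zax [-0. -0. -1.] F [ 1.02 -0.08  0.11] w 0.0002 ff 0.32 j7 [ 0.61 -0.26]
caseX 6.0 caseY -0.5 z 114.5
t 13.15 pos [ 0.4227 -0.1807  0.0889] yaw 1.427 zax [-0.002  0.001 -1.   ] F [0.08 0.11 0.11] w -0.0 ff 0.0 j7 [ 0.58 -0.3 ]
caseX -11.3 caseY -0.3 z 88.9
```

```bash

python3 -m creep '[[0,-0.003,0.004,0,0,0,0],[0,-0.003,0.004,0,0,0,0],[0,-0.002,0.003,0,0,0,0],[0,0,0,0,0,0,0]]' >/dev/null; python3 g.py
python3 -m creep '[[0,-0.004,0.002,0,0,0,0],[0,-0.004,0.002,0,0,0,0],[0,-0.003,0.002,0,0,0,0],[0,0,0,0,0,0,0]]' >/dev/null; python3 g.py
```

```text
t 13.55 pos [ 0.4152 -0.1797  0.0784] yaw 1.427 zax [-0.001  0.    -1.   ] F [-0.14 -0.21  0.68] w -0.0005 ff 0.0 j7 [ 0.57 -0.32]
caseX -18.9 caseY -0.4 z 78.4
t 13.95 pos [ 0.404  -0.1782  0.0726] yaw 1.427 zax [-0.001  0.    -1.   ] F [ 0.75 -1.13 -0.36] w 0.0002 ff 0.0 j7 [ 0.56 -0.33]
caseX -30.2 caseY -0.5 z 72.6
```

```bash

python3 -m creep '[[0,0,0.002,0,0,0,0],[0,0,0,0,0,0,0]]' >/dev/null; python3 g.py
python3 -m creep '[[0,0,0.0015,0,0,0,0],[0,0,0,0,0,0,0]]' >/dev/null; python3 g.py
```

```text
t 14.15 pos [ 0.405  -0.1782  0.0707] yaw 1.427 zax [-0.  0. -1.] F [-0.09  0.48 -0.55] w -0.0002 ff 0.0 j7 [ 0.56 -0.34]
caseX -29.2 caseY -0.4 z 70.7
t 14.35 pos [ 0.4051 -0.1782  0.0692] yaw 1.427 zax [ 0.  0. -1.] F [0.42 0.22 0.3 ] w -0.0001 ff 0.0 j7 [ 0.55 -0.34]
caseX -29.1 caseY -0.4 z 69.2
```

```bash

python3 -m creep '[[0,0,0.0015,0,0,0,0],[0,0,0,0,0,0,0]]' >/dev/null; python3 g.py
python3 -m creep '[[0,0,0.001,0,0,0,0],[0,0,0,0,0,0,0]]' >/dev/null; python3 g.py
```

```text
t 14.55 pos [ 0.4051 -0.1783  0.0678] yaw 1.427 zax [ 0. -0. -1.] F [-0.66 -0.22  1.61] w 0.0002 ff 0.8 j7 [ 0.55 -0.34]
caseX -29.1 caseY -0.5 z 67.8
t 14.75 pos [ 0.4051 -0.1783  0.0669] yaw 1.427 zax [ 0. -0. -1.] F [-0.46  0.1   4.31] w -0.0002 ff 2.2 j7 [ 0.55 -0.34]
caseX -29.2 caseY -0.5 z 66.9
```

Resting on the catch; now I press in 1 mm steps.

```bash

python3 -m creep '[[0,0,0.001,0,0,0,0],[0,0,0,0,0,0,0]]' >/dev/null; python3 g.py
python3 -m creep '[[0,0,0.0007,0,0,0,0],[0,0,0,0,0,0,0]]' >/dev/null; python3 g.py
```

```text
t 14.95 pos [ 0.405  -0.1783  0.0661] yaw 1.427 zax [ 0. -0. -1.] F [-0.9   1.02  7.56] w -0.0001 ff 3.69 j7 [ 0.55 -0.34]
caseX -29.2 caseY -0.5 z 66.1
t 15.15 pos [ 0.405  -0.1783  0.0655] yaw 1.427 zax [ 0. -0. -1.] F [-0.15  1.09  9.38] w 0.0003 ff 4.68 j7 [ 0.55 -0.35]
caseX -29.2 caseY -0.5 z 65.5
```

```bash

python3 -m creep '[[0,0,0.0006,0,0,0,0],[0,0,0,0,0,0,0]]' >/dev/null; python3 g.py
python3 -m creep '[[0,0,0.0005,0,0,0,0],[0,0,0,0,0,0,0]]' >/dev/null; python3 g.py
```

```text
t 15.35 pos [ 0.405  -0.1783  0.0651] yaw 1.427 zax [ 0.    -0.001 -1.   ] F [-2.17  0.76 11.34] w 0.0001 ff 5.49 j7 [ 0.55 -0.35]
caseX -29.2 caseY -0.5 z 65.1
t 15.55 pos [ 0.4049 -0.1783  0.0645] yaw 1.427 zax [ 0.    -0.001 -1.   ] F [-0.83  1.1   6.52] w 0.0003 ff 3.09 j7 [ 0.55 -0.35]
caseX -29.4 caseY -0.5 z 64.5
```

```bash

python3 -m creep '[[0,0,0.001,0,0,0,0],[0,0,0,0,0,0,0]]' >/dev/null; python3 g.py
python3 -m creep '[[0,0,0.0005,0,0,0,0],[0,0,0,0,0,0,0]]' >/dev/null; python3 g.py
```

```text
t 15.75 pos [ 0.405  -0.1782  0.0629] yaw 1.427 zax [ 0.  0. -1.] F [ 0.29 -0.88  0.4 ] w 0.0002 ff 0.0 j7 [ 0.54 -0.35]
caseX -29.2 caseY -0.4 z 62.9
t 15.95 pos [ 0.405  -0.1782  0.0623] yaw 1.427 zax [-0.  0. -1.] F [-0.21  0.26  0.49] w -0.0003 ff 0.0 j7 [ 0.54 -0.35]
caseX -29.3 caseY -0.4 z 62.3
```

```bash

for k in 1 2; do python3 -m creep '[[0,0,0.001,0,0,0,0],[0,0,0,0,0,0,0]]' >/dev/null; python3 g.py; done
```

```text
t 16.15 pos [ 0.405  -0.1782  0.0615] yaw 1.427 zax [ 0. -0. -1.] F [-0.67  0.65  3.73] w 0.0 ff 1.58 j7 [ 0.54 -0.35]
caseX -29.2 caseY -0.4 z 61.5
t 16.35 pos [ 0.405  -0.1783  0.0607] yaw 1.427 zax [ 0. -0. -1.] F [-0.75  0.81  7.04] w 0.0004 ff 3.3 j7 [ 0.54 -0.35]
caseX -29.2 caseY -0.5 z 60.7
```

```bash

python3 -m creep '[[0,0,0.0008,0,0,0,0],[0,0,0,0,0,0,0]]' >/dev/null; python3 g.py
python3 -m creep '[[0,0,-0.01,0,0,0,0],[0,0,-0.03,0,0,0,0],[0,0,-0.045,0,0,0,0],[0,0.04,-0.02,0,0,0,0],[0,0.04,0,0,0,0,0]]' >/dev/null
python3 -m creep '[[0,0.045,0,0,0,0,0],[0,0.045,0,0,0,0,0],[0,0,0,0,0,0,0],[0,0,0,0,0,0,0]]' >/dev/null; python3 g.py
python3 - <<'E'
from m import *
a=cv2.resize(T["image"][165:320,360:530],None,fx=2.3,fy=2.3,interpolation=cv2.INTER_CUBIC)
b=cv2.resize(S["image"][95:215,310:440],None,fx=2.97,fy=2.97,interpolation=cv2.INTER_CUBIC)[:a.shape[0]]
cv2.imwrite("pics/c9.png",np.hstack([a,b]))
E
```

```text
t 16.55 pos [ 0.405  -0.1783  0.0601] yaw 1.427 zax [ 0. -0. -1.] F [-1.25  0.84  9.  ] w -0.0 ff 4.59 j7 [ 0.54 -0.35]
caseX -29.3 caseY -0.5 z 60.1
t 17.45 pos [ 0.5731 -0.2022  0.1644] yaw 1.427 zax [-0.001  0.001 -1.   ] F [-0.18 -0.27 -0.31] w 0.0002 ff 0.0 j7 [ 0.58 -0.2 ]
caseX 140.6 caseY 0.0 z 164.4
```

View pics/c9.png

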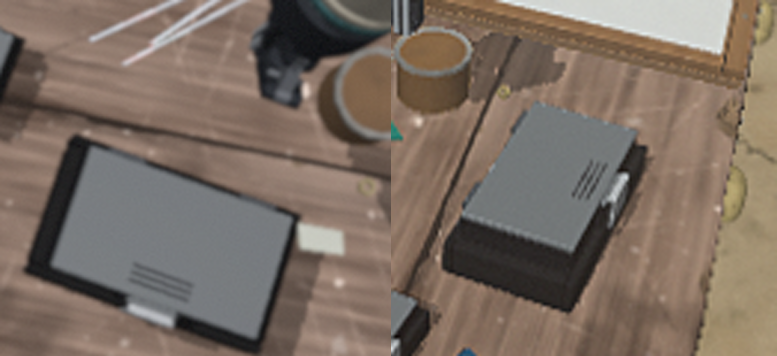

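The lid lies flat in both views, with the catch over the tongue at (152,310) left and (617,195) right. The arm is clear.

```bash
python3 -c "
from plant import ctrl
print(ctrl.sign_off())"
```

```text
the job is handed in; nothing more can be done
None
```

The cutter lies in the case bed and the lid is latched over it (resistance dropped at about 11 N), the pencil was not touched, and the job is handed in at about 17.5 s; the hand-in returned no verdict.

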